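Set up and wind a musical box with turned figures

TASK

Get the musical box ready for the shop: lift the dust cover off its round stage and set it right way up in the middle of the grey felt pad, then take every wooden figure out of the compartmented tray and stand it upright wholly on the round stage. When they all stand, wind the key clockwise to its stop by repeated part turns; leave the hammer, the jar and the punch block alone.

Things in the scene. Friction and masses are not known exactly. Their poses are not given: they have to be found in the camera images.
- stage (a point): Centre of the top face of the musical box's stage, a brass disc 160 mm across, 4 mm thick, on the wooden case. The case is a fixed block 200 mm (its x) by 300 mm (its y) by 45 mm tall, so the stage's top is 49 mm above the table. This point's axes are the case's: z up, y towards the far end from the key; the case's centre is 55 mm along -y and the key's axis 160 mm along -y.
- key (a joint): Winding angle of the key in rad: 0 run down, 9.0 at the stop; grows as the key is turned clockwise seen from above. The spring resists with about 0.13 N m at first, 0.2 N m near the stop; an inner click holds the key where it is left (it can also be turned back).
- key_grip (a point): Point on the key's vertical axis at the middle height of its steel bow, 33 mm above the case's top (78 mm above the table). Two round wings side by side make an upright flat bow 54 mm long (this point's x), 10 mm thick (its y), 30 mm tall (z up), on a 12 mm stem; its underside is 18 mm above the case's top. The point turns with the key.
- cover: Loose round aluminium dust cover, 136 mm across, 60 mm tall, open below with 4 mm walls; dark wooden knob on its centre, 28 mm across, spanning 64 to 90 mm above the rim. Origin: centre of the lower rim, z up through the knob. 220 g. It stands on the stage at the start.
- felt: Grey felt pad, fixed, 170 by 170 mm, 3 mm thick; origin at the centre of its underside.
- tray: Plywood tray, fixed, 160 by 160 mm, walls 32 mm tall and 5 mm thick, floor 5 mm, one cross of dividers making 2 by 2 compartments (centres 38 mm off the middle in its x and y); origin at the centre of its underside.
- figure1: Turned wooden figure (absent in some starts): round foot 44 mm across and 12 mm thick, straight body 26 mm across from 12 to 58 mm, ball head 28 mm, small hat; 83 mm tall, 60 g. Origin: centre of the foot's underside, z up. At the start it stands in a compartment of the tray.
- figure2: Turned wooden figure (absent in some starts): round foot 44 mm across and 12 mm thick, straight body 26 mm across from 12 to 58 mm, ball head 28 mm, small hat; 83 mm tall, 60 g. Origin: centre of the foot's underside, z up. At the start it stands in a compartment of the tray.
- figure3: Turned wooden figure (absent in some starts): round foot 44 mm across and 12 mm thick, straight body 26 mm across from 12 to 58 mm, ball head 28 mm, small hat; 83 mm tall, 60 g. Origin: centre of the foot's underside, z up. At the start it stands in a compartment of the tray.
- figure4: Turned wooden figure (absent in some starts): round foot 44 mm across and 12 mm thick, straight body 26 mm across from 12 to 58 mm, ball head 28 mm, small hat; 83 mm tall, 60 g. Origin: centre of the foot's underside, z up. At the start it stands in a compartment of the tray.
- hammer: Hammer lying on the bench; bystander. Origin near its middle, handle along its -x.
- jar: Closed amber glass jar, 60 mm across, 70 mm tall; bystander. Origin at the centre of its underside.
- punchblock: Wooden block 60 by 110 by 50 mm with steel punches standing 45 mm out of its top; bystander. Origin at the centre of its underside.
Mind the look-alikes: they are no part of the job. Of the things shaped like the cover, the aluminium one is meant.

How it is judged (in metres and radians):
On the way, in this order (a step that is already met when the one before it is completed fails the run):
1. the dust cover stands right way up on the felt pad (horizontal distance between cover and felt below 0.055 m and height (world z) of cover below 0.012 m and angle between cover's own z axis and vertical below 0.1 rad), for 0.2 s.
2. every figure stands upright on the round stage (horizontal distance between each of figure1, figure2, figure3, figure4 and stage below 0.065 m and z of figure1 in the frame of stage between -0.004 and 0.006 m and angle between each of figure1, figure2, figure3, figure4's own z axis and vertical below 0.12 rad and z of figure2 in the frame of stage between -0.004 and 0.006 m and z of figure3 in the frame of stage between -0.004 and 0.006 m and z of figure4 in the frame of stage between -0.004 and 0.006 m), for 0.2 s.
3. the key is wound to its stop (value of joint key above 8.6 rad), for 0.2 s.
At the end, for the whole second after the job is handed in: The cover stands right way up on the felt pad (centre within 55 mm of the pad's), every figure present stands upright on the stage (foot's centre within 65 mm of the stage's centre, tilt under 0.12 rad), all at rest, and the key is at 8.6 rad or more (all of step 1 and all of step 2 and linear speed of each of figure1, figure2, figure3, figure4, cover below 0.02 m/s and value of joint key above 8.6 rad); the robot touches nothing.
It fails at once if the hammer is moved more than 30 mm (distance of hammer from where it was at the start of the episode above 0.03 m).
It fails at once if the jar is moved more than 30 mm (distance of jar from where it was at the start of the episode above 0.03 m).
It fails at once if the punch block is moved more than 30 mm (distance of punchblock from where it was at the start of the episode above 0.03 m).
Of figure1, figure2, figure3, figure4 only 2 to 4 are there at a start; the rules pass over those that are not, and their reading is None.
At some moment in a run one of cover, figure1, figure2, figure3, figure4 may be knocked a few centimetres aside while the robot is not near it.
It also fails if it takes over 210 s, if anything falls off the work surface, if the arm or the gripper's body presses on something with over 40 N, if the wrist force passes 120 N, or if a joint passes its speed limit or range.

ROBOT

A 6-joint arm with a two-finger parallel gripper is mounted at the origin on the work surface. World frame = base frame: x ahead of the robot, y to its left, z up, the work surface at z = 0. Lengths are in mm, angles in rad, forces in N, time in s.
With the tool pointing down it reaches from about 350 to 875 mm from the base axis. Payload 4.2 kg.
Tool frame: the origin (TCP) lies at the very end of the fingers, on their centre line; the grasp point (between the pads) lies 19 mm behind it; z points along the fingers, y is the direction in which the jaws open and shut (so a half turn about z gives the same grasp; the last joint's range is limited). The gripper opens to 85 mm and grips with 20 to 120 N. Pads are 22 mm wide; open, the fingers measure 114 mm over their backs; the gripper's body (76 mm by 85 mm) begins 54 mm behind the grasp point. The pads swing forward as they close: fully open they stand 13 mm farther back than shut.
Start: joints at [-0.986, 0.385, 0.008, 0, -1.194, -0.259], TCP at [200.057, -592.095, 199.112] pointing down, gripper open.
Joint ranges: [-3.14, 3.14], [-1.21, 2.06], [-1.07, 1.41], [-3.16, 2.05], [-2.99, -0.16], [-3.1, 3.1]. Speed limits (rad/s): [2.79, 2.79, 3.14, 3.14, 3.14, 3.14].

INTERFACE

Orientations are given as a unit quaternion [x, y, z, w].
In Python, from bench import arm gives the robot as it stands.
- The arm moves only by the tool apply_moves, never from a script. Its argument "plan" is one flat list of numbers, 5 for each row, row after row: the gripper's target within -1 to 1 (shut at 1, half-way at 0, fully open at -1), then the shift along the world's x, y, z in m, then the turn about the world's z in degrees. A call has 1 to 8 rows; each row is the pose to reach, as a shift and turn from the pose commanded when the call began; what a row does not reach only later rows make up. A row lasts 1/12 s, in which the tool goes at most 41.7 mm and 7.16 degrees, less where a joint would pass 70% of its speed; a pose out of reach is approached as far as the arm can. A call with a gripper value outside its range is refused whole. The fingers move at their own pace and stop on an object; the grip force is fixed at half the most. Time passes only in rows, so rows that repeat a pose let the fingers close. It gives the time, the measured TCP pose, the force and the opening at its end, in the units of the state.
- arm.read_state(): the state, without advancing time (a new reading comes with each control period).
- arm.get_image(name): name is "scene" or "top"; returns a dict with "color" (384x512x3 uint8, red, green, blue), "range_z" (384x512 float32, mm along the optical axis (not along the pixel's ray), 0 where there is no reading), "camera_matrix" (3x3 intrinsics, pixels), "k1" (the pictures are not rectified: a ray, as slopes to the right and down, at radius r is drawn at 1 + k1 r^2 times it, then the intrinsics apply), "camera_from_world" (4x4, takes a point from world to camera coordinates). Camera axes: x right, y down, z forward; pixel columns grow to the right and rows downward; lengths in mm; the calibration is good to about 2 mm. A picture is of the moment at which its call begins.
- arm.job_done(): hands the job in, once; it reports no verdict.
The state is a dict: "clock": time; "joints": joint angles; "joint_vel": joint speeds; "joint_efforts": joint torques, N m; "position": TCP position; "ee_rot": TCP orientation; "contact_force": force on the tool from outside, world axes, zero at the start; "wrist_torque": the same for the moment, N m; "gripper_width": finger opening in mm.
Only numpy, scipy, OpenCV 4.12 (cv2) and the standard library are available. Lean on these libraries where they do the work, as an engineer would, in place of code of your own. Each camera call takes 0.05 s, during which the arm holds its last target.

## Working session

There is one attempt and no reset: what is moved stays moved. The work goes in short steps, Python scripts to look and compute and a tool call to move; the robot and the scene stay as the last step left them, time stands still between calls to the robot, and variables do not carry over. Pictures are saved under pics/ and viewed, and the job is handed in when it is done.

Besides the shell and the picture viewer there is one more tool, called after "Emit:" in YAML: its name, and indented under it one key for each argument. apply_moves: Moves the arm, as the interface text tells. Its arguments: {"type":"object","properties":{"plan":{"type":"array","items":{"type":"number"}}},"required":["plan"]}

```bash
ls; mkdir -p pics
cat > h.py <<'E'
import numpy as np, cv2
from bench import arm
def cap(name,tag):
    d=arm.get_image(name); cv2.imwrite(f"pics/{tag}.png",cv2.cvtColor(d["color"],cv2.COLOR_RGB2BGR)); return d
def undist(d,uv):
    K=np.array(d["camera_matrix"]); uv=np.atleast_2d(uv).astype(float)
    p=np.c_[(uv[:,0]-K[0,2])/K[0,0],(uv[:,1]-K[1,2])/K[1,1]]; q=p.copy()
    for _ in range(20): q=p/(1+d["k1"]*(q**2).sum(1,keepdims=True))
    return q
def onplane(d,uv,z):
    q=undist(d,uv); T=np.array(d["camera_from_world"]); R=T[:3,:3]; c=-R.T@T[:3,3]
    r=np.c_[q,np.ones(len(q))]@R
    return c+r*((z-c[2])/r[:,2])[:,None]
def cloud(d):
    h,w=d["range_z"].shape; u,v=np.meshgrid(np.arange(w),np.arange(h))
    q=undist(d,np.c_[u.ravel(),v.ravel()]); z=d["range_z"].ravel().astype(float)
    T=np.array(d["camera_from_world"]); 
    P=(np.c_[q*z[:,None],z]-T[:3,3])@T[:3,:3]; P[z==0]=np.nan
    return P.reshape(h,w,3)
E
python3 - <<'E'
from h import *
print(arm.read_state())
for n in("scene","top"):
    d=cap(n,n+"0"); T=np.array(d["camera_from_world"]); print(n,-T[:3,:3].T@T[:3,3],d["k1"],d["camera_matrix"])
E
```

```text
pics
{'clock': 0.0, 'joints': array([-9.86404183e-01,  3.85581734e-01,  6.59691751e-03, -5.37911878e-04,
       -1.19398597e+00, -2.58580083e-01]), 'joint_vel': array([ 3.03234798e-04, -9.68999628e-04, -1.07166849e-03,  2.75633529e-03,
       -1.78615864e-03, -1.97982683e-05]), 'joint_efforts': array([ 1.03579007e-04, -3.92287087e+01,  1.88396591e+01,  4.18600112e+00,
       -4.68285536e-03,  5.88326188e-08]), 'position': array([ 199.84636111, -591.48229073,  197.98937653]), 'ee_rot': array([-1.62088418e-01,  9.86775608e-01,  1.09434719e-03, -2.16702302e-04]), 'contact_force': array([-0.69715052, -0.26265499,  0.91321789]), 'wrist_torque': array([-0.06365724,  0.02891728,  0.01741645]), 'gripper_width': 85.61464508142537}
scene [1130.83361584 -208.28889417  994.77355665] -0.07533861885025835 [[419.34561869   0.         266.29599937]
 [  0.         419.34561869 191.05651606]
 [  0.           0.           1.        ]]
top [ 513.83204219   25.99424711 1198.40998646] -0.10883692219274038 [[409.63324267   0.         251.26064275]
 [  0.         409.63324267 194.35061162]
 [  0.           0.           1.        ]]
```

```bash
sleep 3
```

```text
(no output)
```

View pics/top0.png

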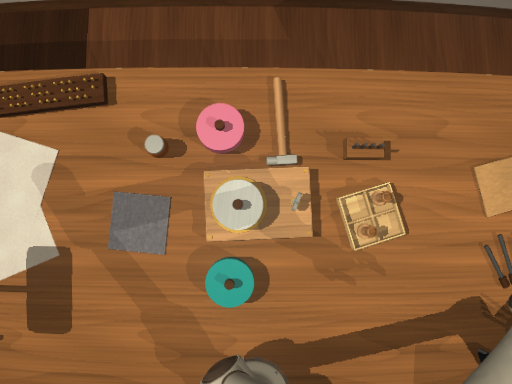

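View pics/scene0.png

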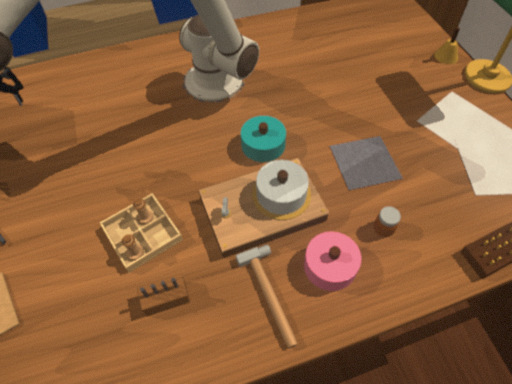

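The top picture shows the aluminium cover at about (238,205) on the case, the key at (300,201), the felt at (140,223), and two figures in the tray at (383,198) and (368,231). Pink and teal covers are decoys.

```bash
cat > m.py <<'E'
from h import *
for n in("top","scene"):
    d=arm.get_image(n); P=cloud(d); rgb=d["color"].astype(int); Z=P[...,2]
    hsv=cv2.cvtColor(d["color"],cv2.COLOR_RGB2HSV)
    def rep(name,m):
        k,l,s,c=cv2.connectedComponentsWithStats(m.astype(np.uint8))
        for i in range(1,k):
            if s[i,4]>=8:
                Q=P[l==i]; r=cv2.minAreaRect(Q[:,:2].astype(np.float32)); print(n,name,"px",s[i,4],c[i].round(1),"med",np.nanmedian(Q,0).round(1),"rect",np.round(r[0],1),np.round(r[1],1),round(r[2],1))
    X=P[...,0];Y=P[...,1]
    box=(X>300)&(X<700)&(Y>-500)&(Y<500)
    rep("knob",box&(Z>128)&(Z<150))
    rep("case",box&(Z>38)&(Z<60))
    rep("keytop",box&(Z>75)&(Z<100)&(Y<0)&(Y>-200))
    rep("fig",box&(Z>60)&(Z<100)&(Y<-200))
    rep("tray",box&(Z>24)&(Z<38)&(Y<-150))
    sat=hsv[...,1]
    rep("felt",box&(abs(rgb[...,0]-rgb[...,2])<25)&(Z<12)&(Y>150)&(rgb[...,0]<130))
E
python3 m.py
```

```text
top knob px 89 [237.6 203.9] med [550.3  45.  139. ] rect [550.4  46.2] [25.9 23.3] 0.2
top case px 25 [156.4 153.9] med [695.7 278.4  42.8] rect [695.9 281.8] [ 6.1 34.5] 0.1
top case px 172 [363.9 155.2] med [ 693.9 -313.4   50.2] rect [ 693.9 -316.1] [ 12.2 108.3] 0.0
top case px 5387 [264.6 203.3] med [556.5 -46.5  45.7] rect [555.6  -9.4] [200.8 301.2] 2.6
top case px 24 [378.8 197.4] med [ 572.6 -353.3   48.9] rect [ 573.5 -355.5] [23.4  7.9] 3.8
top case px 18 [364.8 230.8] med [ 477.6 -312.    49.5] rect [ 477.4 -313.4] [10.9 22.6] 89.5
top case px 444 [232.4 274.4] med [359.3  54.2  58.6] rect [354.3  60.9] [136.3  92.6] 64.1
top case px 15 [217.7 283.5] med [331.5 101.4  58.3] rect [333.1 100.3] [12.4 16.1] 63.6
top case px 21 [210.2 285.8] med [326.  120.7  59. ] rect [324.5 124.8] [16.9 22.4] 22.1
top case px 20 [244.4 287.8] med [320.7  27.8  58.8] rect [321.7  27.6] [24.6 11.8] 67.1
top case px 28 [214.9 292.6] med [306.8 109.5  59. ] rect [307.3 110.2] [18.  22.8] 15.2
top case px 27 [225.4 292.4] med [309.3  81.7  58.5] rect [308.   80.3] [14.1 30.4] 0.4
top keytop px
[... 1653 characters left out ...]
565.7 -118.3] [ 9.9 50.5] 68.0
scene fig px 130 [139.4 204.2] med [ 484.3 -323.5   80.2] rect [ 480.5 -324.4] [31.2 29.4] 85.4
scene fig px 159 [128.1 240.7] med [ 581.  -368.5   79.4] rect [ 576.1 -370.1] [31.4 32.9] 19.3
scene tray px 720 [140.2 231.3] med [ 528.4 -345.2   29.6] rect [ 522.8 -343.9] [164.4 161.4] 16.6
scene tray px 27 [145.  215.1] med [ 489.4 -321.    31.8] rect [ 487.9 -322.7] [ 9.3 24.5] 7.9
scene tray px 29 [134.3 251.3] med [ 586.8 -367.    31.2] rect [ 583.4 -368.3] [12.8 26.2] 13.7
scene tray px 8 [223.5 252.1] med [ 662.3 -153.3   32.5] rect [ 661.8 -153.4] [7.  2.2] 78.7
scene felt px 2334 [365.3 162.8] med [508.2 332.3   1.4] rect [502.9 333. ] [169.4 172.5] 85.1
```

Emit:
apply_moves:
  plan: [-1,0.352,0.636,0,0,-1,0.352,0.636,0,0,-1,0.352,0.636,0,0,-1,0.352,0.636,0,0,-1,0.352,0.636,0,0,-1,0.352,0.636,0,0,-1,0.352,0.636,0,0,-1,0.352,0.636,0,0]

```text
clock: 0.87
position: [361.9, -298.5, 199.2]
ee_rot: [-0.162, 0.987, -0.0, 0.0]
contact_force: [1.1, -1.2, 0.6]
gripper_width: 85.5
```

Emit:
apply_moves:
  plan: [-1,0.191,0.344,0,0,-1,0.191,0.344,0,0,-1,0.191,0.344,0,0,-1,0.191,0.344,0,0,-1,0.191,0.344,0,0,-1,0.191,0.344,0,0,-1,0.191,0.344,0,0,-1,0.191,0.344,0,0]

```text
clock: 1.53
position: [523.7, -6.9, 199.2]
ee_rot: [-0.162, 0.987, 0.0, 0.0]
contact_force: [1.4, -0.7, 0.0]
gripper_width: 85.5
```

Emit:
apply_moves:
  plan: [-1,0.029,0.052,0,0,-1,0.029,0.052,0,0,-1,0.029,0.052,-0.03,0,-1,0.029,0.052,-0.06,0,-1,0.029,0.052,-0.075,0,-1,0.029,0.052,-0.085,0,-1,0.029,0.052,-0.085,0,-1,0.029,0.052,-0.085,0]

```text
clock: 2.2
position: [552.6, 42.7, 114.5]
ee_rot: [-0.162, 0.987, -0.0, 0.0]
contact_force: [0.5, -0.1, 0.1]
gripper_width: 85.7
```

Emit:
apply_moves:
  plan: [0,0,0.001,0,0,1,0,0.001,0,0,1,0,0.001,0,0,1,0,0.001,0,0,1,0,0.001,0,0,1,0,0.001,0,0,1,0,0.001,0,0,1,0,0.001,0,0]

```text
clock: 2.87
position: [552.3, 44.0, 114.2]
ee_rot: [-0.162, 0.987, 0.0, 0.0]
contact_force: [-0.3, -0.3, -0.5]
gripper_width: 0.3
```

Run:
```python
from h import *
a=cap("top","t1")["color"];b=cap("scene","s1")["color"]
f=lambda im,x,y:cv2.resize(im[y:y+120,x:x+160],None,fx=2.5,fy=2.5)
cv2.imwrite("pics/c1.png",cv2.cvtColor(np.hstack([f(a,160,140),f(b,200,120)]),4))
```

```text
(no output)
```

View pics/c1.png

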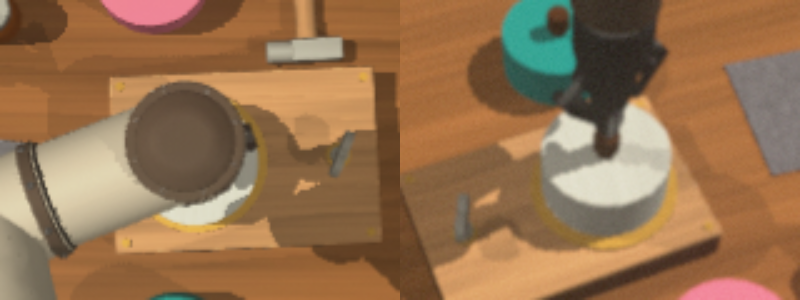

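Run:
```python
from h import *
for n in("top","scene"):
    d=arm.get_image(n);P=cloud(d)
    Z=P[...,2];m=(Z>100)&(Z<113)&(d["color"].min(2)>110)&(abs(P[...,0]-552)<120)&(abs(P[...,1]-44)<120)
    q=P[m];print(n,len(q),q.min(0),q.max(0))
    (c,r)=cv2.minEnclosingCircle(q[:,:2].astype(np.float32));print(c,r)
    hsv=cv2.cvtColor(d["color"],cv2.COLOR_RGB2HSV)
    m=(Z>115)&(Z<150)&(abs(P[...,0]-552)<70)&(abs(P[...,1]-44)<70)
    for v in range(165,185) if n=="scene" else []:
        print(v,[(u,P[v,u].round().astype(int).tolist(),d["color"][v,u].tolist()) for u in range(272,296,3)])
```

```text
top 338 [484.94921327 -18.41366793 102.6887696 ] [562.10291784  82.53241927 112.9242227 ]
(527.49853515625, 32.086551666259766) 61.14514923095703
scene 1446 [491.23960588 -24.75250612 100.40792873] [621.98811261 109.63492423 112.8220699 ]
(554.6062622070312, 42.86219024658203) 68.08281707763672
165 [(272, [582, 3, 225], [53, 50, 42]), (275, [578, 12, 217], [58, 54, 46]), (278, [573, 22, 206], [49, 47, 40]), (281, [568, 32, 195], [56, 51, 43]), (284, [566, 40, 190], [59, 55, 48]), (287, [563, 49, 182], [78, 73, 67]), (290, [514, 80, 108], [214, 207, 190]), (293, [517, 88, 109], [220, 217, 199])]
166 [(272, [581, 3, 220], [55, 48, 43]), (275, [577, 12, 212], [57, 50, 43]), (278, [576, 20, 207], [52, 49, 42]), (281, [566, 32, 189], [55, 47, 44]), (284, [570, 38, 192], [68, 61, 55]), (287, [565, 49, 180], [83, 79, 71]), (290, [519, 78, 111], [213, 209, 189]), (293, [520, 87, 108], [222, 218, 199])]
167 [(272, [578, 4, 213], [101, 97, 86]), (275, [578, 12, 208], [57, 51, 44]), (278, [574, 21, 200], [53, 42, 40]), (281, [567, 32, 186], [49, 41, 35]), (284, [569, 39, 186], [81, 77, 69]), (2
[... 4804 characters left out ...]
193, 176]), (293, [569, 67, 110], [199, 194, 173])]
183 [(272, [553, 15, 107], [139, 136, 122]), (275, [557, 22, 110], [138, 133, 121]), (278, [558, 30, 108], [131, 128, 114]), (281, [564, 36, 113], [117, 108, 98]), (284, [564, 44, 109], [133, 127, 110]), (287, [565, 52, 107], [203, 196, 178]), (290, [566, 60, 105], [201, 199, 177]), (293, [570, 67, 106], [196, 193, 175])]
184 [(272, [554, 15, 105], [138, 135, 121]), (275, [559, 21, 108], [138, 134, 120]), (278, [561, 29, 108], [146, 141, 126]), (281, [564, 36, 108], [177, 171, 155]), (284, [566, 43, 108], [178, 172, 158]), (287, [570, 50, 109], [214, 209, 189]), (290, [572, 58, 109], [205, 199, 180]), (293, [572, 66, 105], [201, 196, 178])]
```

Emit:
apply_moves:
  plan: [1,0,0,0.03,0,1,0,0,0.06,0,1,0,0,0.06,0,1,0,0,0.06,0]

```text
clock: 3.4
position: [553.4, 44.4, 176.1]
ee_rot: [-0.162, 0.987, 0.0, 0.002]
contact_force: [-0.8, 0.3, -0.3]
gripper_width: 0.1
```

Run:
```python
from h import *
print(arm.read_state()["position"],arm.read_state()["gripper_width"],arm.read_state()["contact_force"])
d=cap("scene","s2");b=d["color"]
cv2.imwrite("pics/c2.png",cv2.cvtColor(cv2.resize(b[80:230,200:400],None,fx=4,fy=4),4))
```

```text
[553.41903581  44.41189241 176.06396082] 0.06008220969600382 [-0.76695048  0.2595332  -0.32353962]
```

View pics/c2.png

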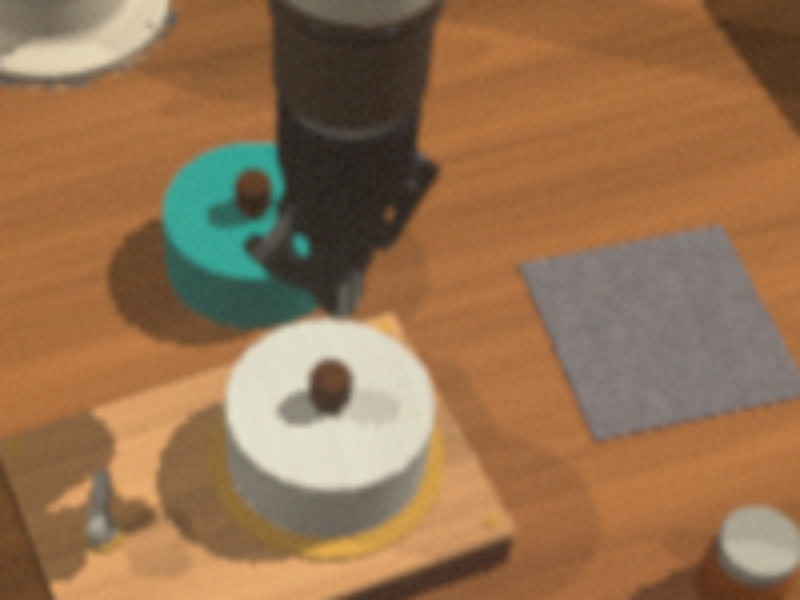

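```bash
cat >> h.py <<'E'
def proj(d,X):
    T=np.array(d["camera_from_world"]);p=T[:3,:3]@np.array(X,float)+T[:3,3];q=p[:2]/p[2];q=q*(1+d["k1"]*(q@q));K=np.array(d["camera_matrix"]);return K[:2,:2]@q+K[:2,2]
E
python3 - <<'E'
from h import *
d=arm.get_image("scene");p=arm.read_state()["position"]
for dz in(-40,-20,0,20,40): print(dz,proj(d,p+[0,0,dz]))
P=cloud(d)
for v in range(130,166,3): print(v,[P[v,u].round().astype(int).tolist() for u in(283,286,289)])
E
```

```text
-40 [282.52948597 173.7663727 ]
-20 [282.8121215  169.04871296]
0 [283.10345919 164.18069561]
20 [283.40388752 159.15533015]
40 [283.71381692 153.96520877]
130 [[585, 24, 340], [589, 30, 342], [589, 37, 339]]
133 [[570, 31, 312], [573, 37, 314], [565, 48, 300]]
136 [[575, 30, 308], [576, 36, 307], [566, 48, 291]]
139 [[573, 31, 296], [577, 36, 298], [562, 50, 276]]
142 [[572, 32, 285], [574, 38, 285], [563, 50, 268]]
145 [[571, 32, 273], [573, 39, 272], [564, 51, 257]]
148 [[571, 33, 262], [568, 42, 255], [563, 52, 245]]
151 [[571, 33, 251], [566, 43, 241], [562, 53, 233]]
154 [[564, 37, 231], [565, 44, 229], [564, 52, 224]]
157 [[564, 37, 219], [565, 44, 218], [405, 126, -6]]
160 [[492, 69, 108], [417, 111, 0], [418, 121, -4]]
163 [[501, 66, 107], [505, 73, 109], [506, 81, 107]]
```

Run:
```python
from h import *
d=arm.get_image("scene");p=arm.read_state()["position"]; print(p)
for z in(170,180,190,200,210,220): print(z,proj(d,[564,46,z]))
P=cloud(d)
m=(abs(P[...,0]-555)<35)&(abs(P[...,1]-45)<60)&(P[...,2]>150)
print(np.sort(P[m][:,2])[:12], d["color"][150:166,284:290].sum(2))
```

```text
[551.39926646  43.79958217 172.98351285]
170 [285.62751397 168.58813663]
180 [285.79758764 166.12291298]
190 [285.9703254  163.61768672]
200 [286.1457873  161.07151808]
210 [286.32403509 158.48343914]
220 [286.50513228 155.85245283]
[207.52096855 207.61409556 207.78134408 209.25298182 209.25495368
 210.49702209 211.7460304  212.04919731 212.34305744 213.04307763
 213.17343863 213.90404582] [[151 179 208 214 245 250]
 [175 224 242 209 244 254]
 [215 267 258 234 258 238]
 [225 278 272 231 265 249]
 [233 267 267 237 273 275]
 [243 264 264 229 269 291]
 [239 272 253 241 294 305]
 [245 264 246 244 302 309]
 [248 272 257 248 290 318]
 [324 368 364 362 353 350]
 [505 511 522 516 497 464]
 [629 631 629 631 609 591]
 [647 642 635 645 647 634]
 [653 643 640 645 638 645]
 [653 644 639 637 644 645]
 [643 641 640 639 647 634]]
```

Emit:
apply_moves:
  plan: [-1,0.002,0,0,0,-1,0.002,0,0,0,-1,0.002,0,0,0,-1,0.002,0,0,0,-1,0.002,0,-0.03,0,-1,0.002,0,-0.06,0,-1,0.002,0,-0.08,0,-1,0.002,0,-0.08,0]

```text
clock: 4.22
position: [550.7, 43.1, 89.5]
ee_rot: [-0.162, 0.987, -0.0, -0.005]
contact_force: [-0.3, 0.1, -0.8]
gripper_width: 85.4
```

Run:
```python
from h import *
s=arm.read_state();print(s["position"],s["gripper_width"],s["contact_force"])
d=cap("scene","s3");b=d["color"]
cv2.imwrite("pics/c3.png",cv2.cvtColor(cv2.resize(b[80:230,200:400],None,fx=4,fy=4),4))
```

```text
[550.69994119  43.05507913  89.45695976] 85.42132465370457 [-0.29149072  0.08497546 -0.81704073]
```

View pics/c3.png

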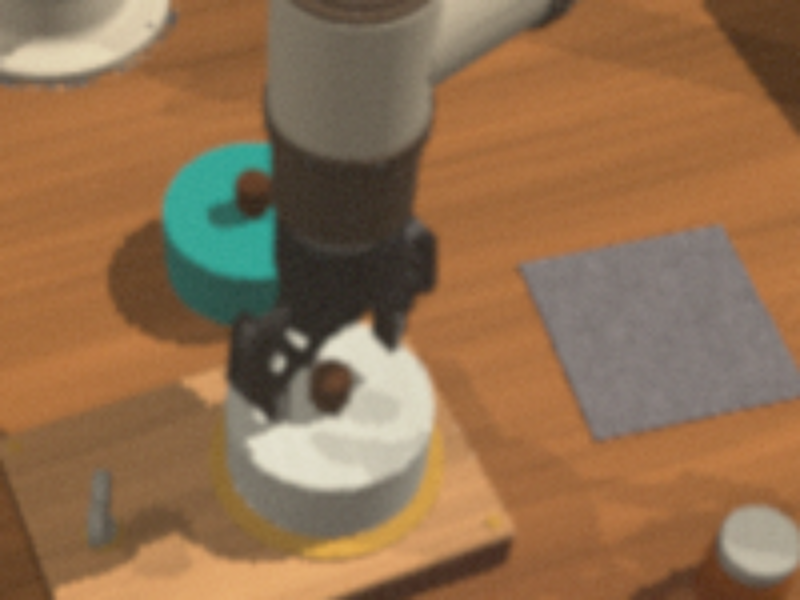

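Emit:
apply_moves:
  plan: [-1,0.001,0,-0.008,0,-1,0.001,0,-0.012,0,-1,0.001,0,-0.012,0,0,0.001,0,-0.012,0,1,0.001,0,-0.012,0,1,0.001,0,-0.012,0,1,0.001,0,-0.012,0,1,0.001,0,-0.012,0]

```text
clock: 4.93
position: [555.6, 44.1, 82.7]
ee_rot: [-0.162, 0.987, 0.0, 0.0]
contact_force: [-6.0, -1.6, 7.4]
gripper_width: 26.2
```

Emit:
apply_moves:
  plan: [1,0,0,0,0,1,0,0,0,0,1,0,0,0.005,0,1,0,0,0.01,0,1,0,0,0.015,0]

```text
clock: 5.35
position: [554.7, 43.8, 97.0]
ee_rot: [-0.162, 0.987, -0.0, -0.001]
contact_force: [0.3, 0.5, -1.8]
gripper_width: 26.0
```

Run:
```python
from h import *
s=arm.read_state();print(s["position"],s["gripper_width"],s["contact_force"])
d=cap("scene","s4");b=d["color"]
cv2.imwrite("pics/c4.png",cv2.cvtColor(cv2.resize(b[80:230,200:400],None,fx=4,fy=4),4))
```

```text
[554.73738938  43.84704625  96.96687335] 25.9525486571661 [ 0.26038723  0.46490537 -1.79334916]
```

View pics/c4.png

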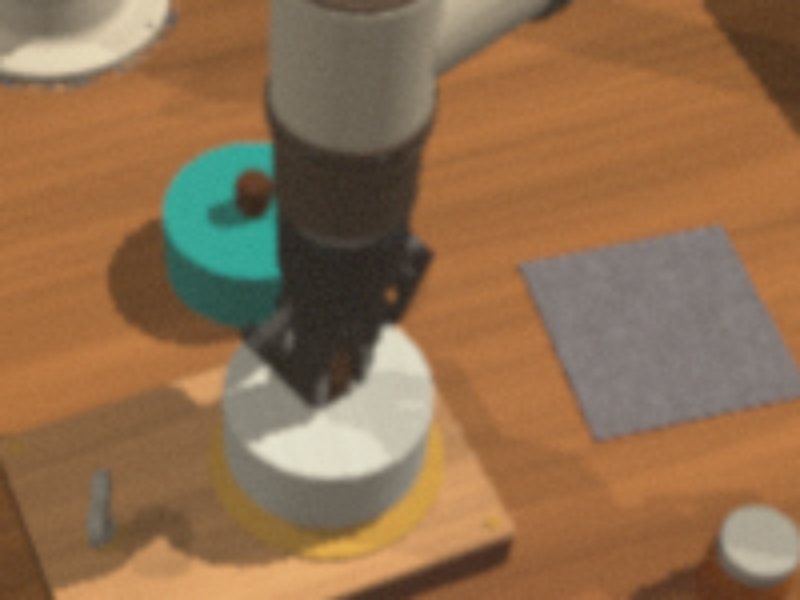

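Emit:
apply_moves:
  plan: [1,0,0,0.02,0,1,-0.005,0.015,0.03,0,1,-0.01,0.045,0.03,0,1,-0.016,0.085,0.03,0,1,-0.023,0.125,0.03,0,1,-0.03,0.165,0.03,0,1,-0.037,0.205,0.03,0,1,-0.044,0.24,0.03,0]

```text
clock: 6.07
position: [510.6, 286.3, 127.2]
ee_rot: [-0.162, 0.987, 0.0, 0.0]
contact_force: [0.8, 0.3, -1.8]
gripper_width: 26.0
```

Emit:
apply_moves:
  plan: [1,-0.006,0.03,0,0,1,-0.009,0.045,0,0,1,-0.009,0.052,-0.01,0,1,-0.009,0.052,-0.03,0,1,-0.009,0.052,-0.05,0,1,-0.009,0.052,-0.065,0,1,-0.009,0.052,-0.075,0,1,-0.009,0.052,-0.075,0]

```text
clock: 6.73
position: [501.0, 333.4, 48.9]
ee_rot: [-0.161, 0.987, -0.002, -0.003]
contact_force: [-0.8, -0.3, -2.5]
gripper_width: 26.2
```

Lower the remaining ~12 mm.

Emit:
apply_moves:
  plan: [1,0,0,-0.005,0,1,0,0.001,-0.01,0,1,0,0.001,-0.014,0,1,0,0.001,-0.016,0,1,0,0.001,-0.016,0]

```text
clock: 7.15
position: [502.5, 337.1, 36.8]
ee_rot: [-0.162, 0.987, 0.0, 0.0]
contact_force: [-0.8, -1.5, -0.1]
gripper_width: 26.3
```

Emit:
apply_moves:
  plan: [0.4,0,0,0,0,-0.5,0,0,0,0,-1,0,0,0,0,-1,0,0,0,0,-1,0,0,0.03,0,-1,0,0,0.07,0,-1,0,0,0.11,0,-1,0,0,0.15,0]

```text
clock: 7.82
position: [502.2, 336.8, 187.9]
ee_rot: [-0.162, 0.987, -0.0, -0.0]
contact_force: [0.7, 0.6, -0.0]
gripper_width: 85.6
```

Emit:
apply_moves:
  plan: [-1,0.028,-0.487,0,0,-1,0.028,-0.487,0,0,-1,0.028,-0.487,0,0,-1,0.028,-0.487,0,0,-1,0.028,-0.487,0,0,-1,0.028,-0.487,0,0,-1,0.028,-0.487,0,0,-1,0.028,-0.487,0,0]

```text
clock: 8.48
position: [521.3, 2.3, 186.6]
ee_rot: [-0.162, 0.987, 0.0, 0.001]
contact_force: [0.3, -0.3, -1.1]
gripper_width: 85.4
```

Emit:
apply_moves:
  plan: [-1,0.01,-0.155,0,0,-1,0.01,-0.155,0,0,-1,0.01,-0.155,0,0,-1,0.01,-0.155,0,0,-1,0.01,-0.155,0,0]

```text
clock: 8.9
position: [531.4, -155.4, 186.0]
ee_rot: [-0.159, 0.987, -0.0, 0.0]
contact_force: [0.0, 0.1, 0.4]
gripper_width: 85.8
```

```bash
python3 m.py | egrep 'fig|knob|felt'
python3 - <<'E'
from h import *
print(arm.read_state()["position"])
a=cap("top","t5")["color"]; cap("scene","s5")
for n in("top","scene"):
    d=arm.get_image(n);P=cloud(d);Z=P[...,2]
    m=(Z>70)&(Z<105)&(P[...,1]>200)&(P[...,1]<500); q=P[m]; print(n,len(q),np.median(q,0),cv2.minAreaRect(q[:,:2].astype(np.float32)))
    m=(Z>55)&(Z<67)&(P[...,1]>200)&(P[...,1]<500)&(P[...,0]<620); q=P[m]; print(n,len(q),cv2.minEnclosingCircle(q[:,:2].astype(np.float32)),np.median(q,0))
E
```

```text
top fig px 88 [386.8 196.1] med [ 574.9 -365.6   81.5] rect [ 574.8 -368.2] [32.3 24.5] 17.2
top fig px 50 [372.2 233.1] med [ 472.8 -324.    79.8] rect [ 472.5 -324.8] [16.5 29.1] 24.4
top felt px 1240 [146.3 221. ] med [519.4 293.    4.1] rect [500.4 337.8] [169.3 168.4] 85.0
scene fig px 130 [139.3 204.2] med [ 484.8 -323.9   80. ] rect [ 480.3 -324.7] [32.8 31.9] 73.9
scene fig px 157 [128.  240.7] med [ 581.  -368.8   79.2] rect [ 575.4 -370.4] [32.6 32.2] 74.9
scene felt px 832 [363.2 171.8] med [553.5 286.1   1.7] rect [505.2 332.6] [169.2 161.4] 83.5
[ 531.23132837 -151.98728608  185.9499908 ]
top 304 [710.82761307 292.27508826  72.90593862] ((598.7601928710938, 317.086181640625), (70.8826904296875, 306.0925598144531), 69.51048278808594)
top 1536 ((498.77001953125, 337.77471923828125), 68.66852569580078) [499.07586211 335.26871292  63.74789422]
scene 219 [699.8180955  296.05124541  72.43384527] ((618.7171630859375, 309.52789306640625), (49.045475006103516, 267.0247497558594), 73.6124267578125)
scene 1271 ((500.46380615234375, 332.5849304199219), 71.19154357910156) [508.58638532 328.14163188  61.44348497]
```

View pics/s5.png

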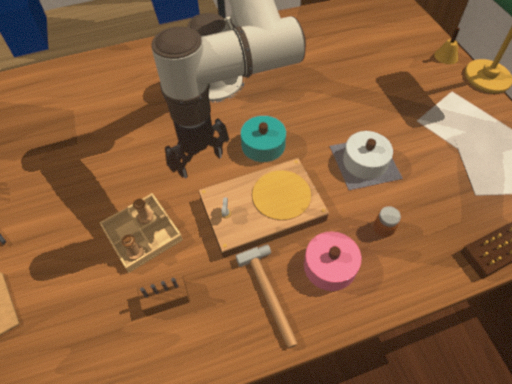

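Emit:
apply_moves:
  plan: [-1,0.044,-0.216,0,0,-1,0.044,-0.216,0,0,-1,0.044,-0.216,0,0,-1,0.044,-0.216,0,0,-1,0.044,-0.216,0,0,-1,0.044,-0.216,0,0,-1,0.044,-0.216,-0.04,0,-1,0.044,-0.216,-0.07,0]

```text
clock: 9.87
position: [576.5, -366.8, 115.6]
ee_rot: [-0.162, 0.987, -0.0, 0.001]
contact_force: [-0.9, 1.5, -1.2]
gripper_width: 85.4
```

Emit:
apply_moves:
  plan: [-1,0,0,-0.03,0,-1,0,0,-0.06,0,-1,0,0,-0.085,0,-1,0,0,-0.095,0,-1,0,0,-0.1,0,-1,0,0,-0.1,0]

```text
clock: 10.37
position: [575.8, -366.0, 15.8]
ee_rot: [-0.163, 0.987, 0.0, -0.0]
contact_force: [-0.1, -0.8, 0.0]
gripper_width: 85.1
```

Emit:
apply_moves:
  plan: [-1,0,-0.002,-0.008,0,-1,0,-0.002,-0.012,0,0,0,-0.002,-0.012,0,0,0,-0.002,-0.012,0,1,0,-0.002,-0.012,0,1,0,-0.002,-0.012,0,1,0,-0.002,-0.012,0,1,0,-0.002,-0.012,0]

```text
clock: 11.03
position: [575.7, -369.0, 4.8]
ee_rot: [-0.162, 0.987, -0.0, 0.0]
contact_force: [-1.0, -0.5, 1.5]
gripper_width: 25.6
```

Emit:
apply_moves:
  plan: [1,0,0,0.02,0,1,0,0,0.05,0,1,0,0,0.085,0,1,0,0,0.12,0,1,-0.002,0.02,0.13,0,1,-0.006,0.05,0.13,0,1,-0.011,0.09,0.13,0,1,-0.016,0.13,0.13,0]

```text
clock: 11.7
position: [558.8, -238.0, 134.1]
ee_rot: [-0.161, 0.987, 0.0, 0.0]
contact_force: [0.8, 1.0, -1.4]
gripper_width: 25.4
```

Emit:
apply_moves:
  plan: [1,-0.005,0.04,0,0,1,-0.01,0.08,0,0,1,-0.015,0.12,0,0,1,-0.02,0.16,0,0,1,-0.025,0.2,0,0,1,-0.03,0.235,0,0,1,-0.033,0.26,0,0,1,-0.034,0.272,0,0]

```text
clock: 12.37
position: [524.8, 36.0, 134.3]
ee_rot: [-0.164, 0.987, 0.0, 0.0]
contact_force: [-0.1, -1.0, -0.5]
gripper_width: 25.6
```

Emit:
apply_moves:
  plan: [1,0,-0.001,-0.02,0,1,0,-0.001,-0.045,0,1,0,-0.001,-0.065,0,1,0,-0.001,-0.075,0,1,0,-0.001,-0.08,0,1,0,-0.001,-0.083,0,1,0,-0.001,-0.085,0,1,0,-0.001,-0.085,0]

```text
clock: 13.03
position: [526.0, 32.1, 49.7]
ee_rot: [-0.162, 0.987, 0.0, 0.001]
contact_force: [0.9, -0.0, -0.2]
gripper_width: 25.5
```

Run:
```python
from h import *
s=arm.read_state();print(s["position"],s["gripper_width"],s["contact_force"])
d=cap("scene","s6");b=d["color"]
cv2.imwrite("pics/c6.png",cv2.cvtColor(cv2.resize(b[80:230,200:400],None,fx=4,fy=4),4))
```

```text
[526.03011045  32.11970365  49.66450061] 25.535320813502633 [ 0.94564409 -0.01411088 -0.19487415]
```

View pics/c6.png

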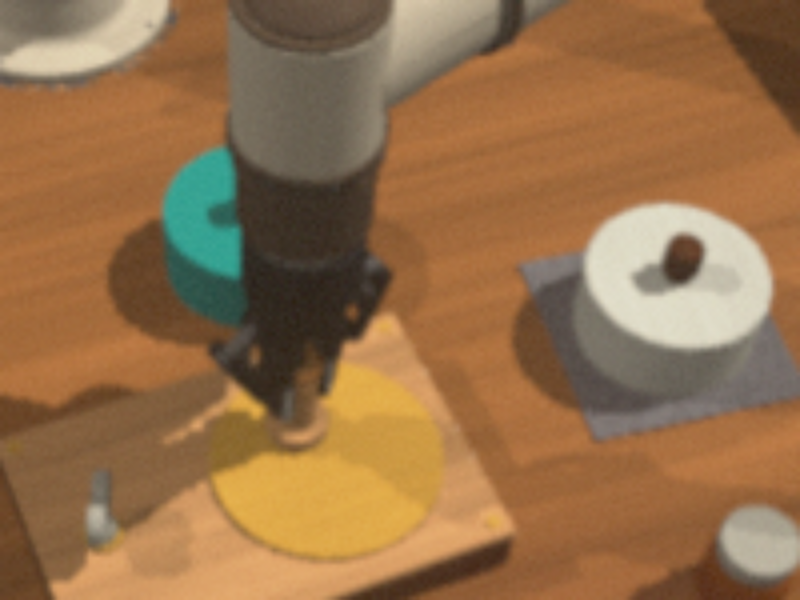

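Emit:
apply_moves:
  plan: [1,0,0,-0.0015,0,1,0,0,-0.0015,0,0.5,0,0,-0.0015,0,-0.2,0,0,-0.0015,0,-1,0,0,-0.0015,0,-1,0,0,-0.0015,0,-1,0,0,0.02,0,-1,0,0,0.06,0]

```text
clock: 13.75
position: [521.5, 31.2, 105.2]
ee_rot: [-0.162, 0.987, -0.001, -0.006]
contact_force: [1.6, 0.8, -0.2]
gripper_width: 83.5
```

Emit:
apply_moves:
  plan: [-1,0,0,0.04,0,-1,0,0,0.08,0,-1,-0.005,-0.04,0.08,0,-1,-0.01,-0.08,0.08,0,-1,-0.015,-0.12,0.08,0,-1,-0.02,-0.16,0.08,0,-1,-0.025,-0.2,0.08,0,-1,-0.025,-0.24,0.08,0]

```text
clock: 14.42
position: [499.0, -209.4, 189.2]
ee_rot: [-0.162, 0.987, 0.0, -0.0]
contact_force: [0.4, 0.5, 0.5]
gripper_width: 85.5
```

```bash
python3 m.py | egrep 'fig'
python3 - <<'E'
from h import *
print(arm.read_state()["position"])
d=cap("scene","s7");b=d["color"]
cv2.imwrite("pics/c7.png",cv2.cvtColor(cv2.resize(b[90:300,80:380],None,fx=2.6,fy=2.6),4))
for n in("top","scene"):
    d=arm.get_image(n);P=cloud(d);Z=P[...,2]
    m=(Z>95)&(Z<145)&(abs(P[...,1]-44)<75)&(abs(P[...,0]-555)<75); q=P[m]; print(n,len(q),np.median(q,0),cv2.minAreaRect(q[:,:2].astype(np.float32)))
E
```

```text
scene fig px 132 [139.3 204.3] med [ 484.4 -323.9   79.4] rect [ 479.9 -324.5] [31.4 29.6] 82.0
[ 499.45003362 -212.29128093  188.58968908]
top 122 [524.62772264  34.59960524 125.20510754] ((524.7139892578125, 34.66069793701172), (29.72807502746582, 29.61818504333496), 45.256248474121094)
scene 144 [534.27163408  28.79674954 121.66793803] ((529.1146240234375, 30.718461990356445), (29.859617233276367, 31.66277313232422), 15.359797477722168)
```

View pics/c7.png

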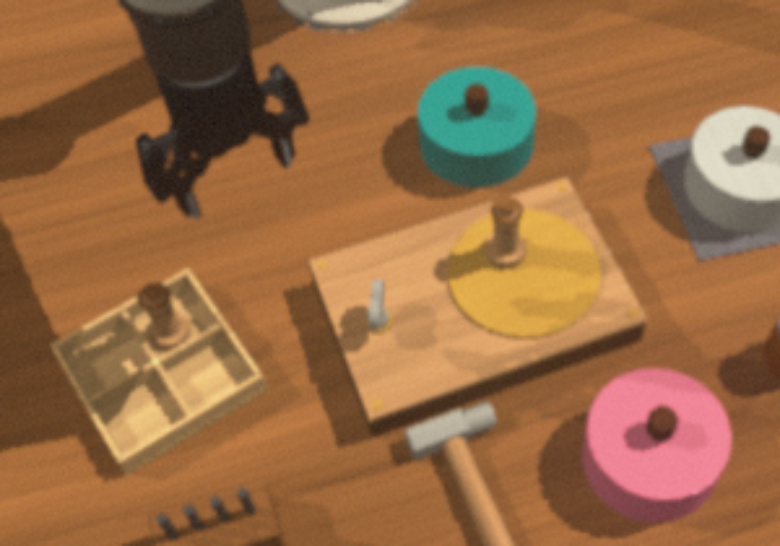

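Emit:
apply_moves:
  plan: [-1,-0.007,-0.04,0,0,-1,-0.014,-0.08,0,0,-1,-0.02,-0.111,0,0,-1,-0.02,-0.111,-0.03,0,-1,-0.02,-0.111,-0.065,0,-1,-0.02,-0.111,-0.1,0,-1,-0.02,-0.111,-0.13,0,-1,-0.02,-0.111,-0.15,0]

```text
clock: 15.33
position: [479.2, -316.4, 36.0]
ee_rot: [-0.163, 0.987, 0.001, -0.002]
contact_force: [0.6, -0.5, -0.2]
gripper_width: 85.7
```

Emit:
apply_moves:
  plan: [-1,0,0,-0.015,0,-1,0,0,-0.028,0,-1,0,0,-0.033,0,-1,0,0,-0.033,0,0,0,0,-0.033,0,0,0,0,-0.033,0]

```text
clock: 15.83
position: [481.5, -318.6, 7.2]
ee_rot: [-0.163, 0.987, -0.001, 0.001]
contact_force: [0.4, 1.3, 0.2]
gripper_width: 63.9
```

Emit:
apply_moves:
  plan: [0,0,-0.003,-0.003,0,0,0,-0.003,-0.003,0,1,0,-0.003,-0.003,0,1,0,-0.003,-0.003,0,1,0,-0.003,-0.003,0,1,0,-0.003,-0.003,0,1,0,-0.003,-0.003,0,1,0,-0.003,-0.003,0]

```text
clock: 16.5
position: [480.5, -322.0, 3.4]
ee_rot: [-0.162, 0.987, -0.0, 0.0]
contact_force: [-0.2, -1.0, 2.7]
gripper_width: 25.1
```

Emit:
apply_moves:
  plan: [1,0,0,0.02,0,1,0,0,0.05,0,1,0,0,0.085,0,1,0,0,0.12,0,1,0,0,0.15,0,1,0.01,0.02,0.16,0,1,0.025,0.055,0.16,0,1,0.04,0.09,0.16,0]

```text
clock: 17.17
position: [520.7, -231.3, 164.2]
ee_rot: [-0.161, 0.987, -0.0, 0.001]
contact_force: [0.1, 0.4, -1.0]
gripper_width: 25.3
```

Emit:
apply_moves:
  plan: [1,0.015,0.035,0,0,1,0.03,0.07,0,0,1,0.045,0.105,0,0,1,0.06,0.14,0,0,1,0.065,0.18,0,0,1,0.065,0.22,0,0,1,0.065,0.255,0,0,1,0.065,0.275,0,0]

```text
clock: 17.83
position: [584.9, 46.7, 162.6]
ee_rot: [-0.164, 0.987, 0.0, -0.0]
contact_force: [-0.4, -0.5, 0.0]
gripper_width: 25.8
```

Emit:
apply_moves:
  plan: [1,0,0.008,-0.02,0,1,0,0.008,-0.05,0,1,0,0.008,-0.08,0,1,0,0.008,-0.1,0,1,0,0.008,-0.108,0,1,0,0.008,-0.113,0,1,0,0.008,-0.115,0,1,0,0.008,-0.115,0]

```text
clock: 18.5
position: [586.1, 51.3, 48.8]
ee_rot: [-0.162, 0.987, 0.0, 0.001]
contact_force: [-0.1, 0.9, -1.5]
gripper_width: 25.4
```

Run:
```python
from h import *
s=arm.read_state();print(s["position"],s["gripper_width"],s["contact_force"])
d=cap("scene","s8");b=d["color"]
cv2.imwrite("pics/c8.png",cv2.cvtColor(cv2.resize(b[80:230,200:400],None,fx=4,fy=4),4))
```

```text
[586.10166685  51.28936935  48.8241256 ] 25.413686686268495 [-0.06792298  0.87463577 -1.53510819]
```

View pics/c8.png

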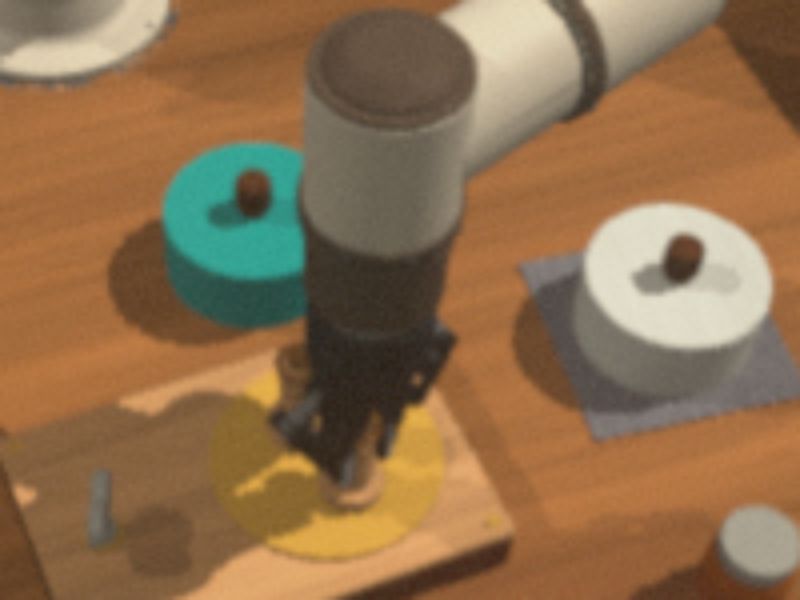

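Lower slightly, release, go up.

Emit:
apply_moves:
  plan: [1,0,0,-0.001,0,1,0,0,-0.001,0,0.5,0,0,-0.001,0,-0.2,0,0,-0.001,0,-1,0,0,-0.001,0,-1,0,0,-0.001,0,-1,0,0,0.02,0,-1,0,0,0.06,0]

```text
clock: 19.22
position: [581.6, 50.3, 103.9]
ee_rot: [-0.162, 0.987, -0.0, -0.006]
contact_force: [0.9, 0.4, -0.6]
gripper_width: 83.6
```

Emit:
apply_moves:
  plan: [-1,0,0,0.04,0,-1,0,0,0.08,0,-1,0,-0.04,0.08,7,-1,0,-0.08,0.08,14,-1,0,-0.12,0.08,21,-1,0,-0.16,0.08,28,-1,0,-0.2,0.08,35,-1,0,-0.24,0.08,42]

```text
clock: 19.88
position: [585.2, -182.9, 188.4]
ee_rot: [-0.494, 0.87, -0.0, 0.0]
contact_force: [0.0, 0.1, -0.1]
gripper_width: 85.0
```

Run:
```python
from h import *
s=arm.read_state();print(s["position"],s["joints"],s["ee_rot"])
d=cap("scene","s9");b=d["color"]
cv2.imwrite("pics/c9.png",cv2.cvtColor(cv2.resize(b[90:300,80:380],None,fx=2.6,fy=2.6),4))
for n in("top","scene"):
    d=arm.get_image(n);P=cloud(d);Z=P[...,2]
    m=((Z>95)&(Z<145)&(abs(P[...,1]-44)<75)&(abs(P[...,0]-555)<75)).astype(np.uint8)
    k,l,st,c=cv2.connectedComponentsWithStats(m)
    for i in range(1,k):
        q=P[l==i]
        if len(q)>8:print(n,len(q),np.median(q,0),cv2.minAreaRect(q[:,:2].astype(np.float32)))
    m=(Z>80)&(Z<98)&(abs(P[...,1]+116)<45)&(abs(P[...,0]-562)<45);q=P[m];print("key",len(q),cv2.minAreaRect(q[:,:2].astype(np.float32)) if len(q)>4 else 0)
```

```text
[ 585.23643285 -182.90698659  188.41690068] [-3.92385799e-02  3.71711021e-01 -3.95175523e-02  2.72630621e-05
 -1.15912134e+00 -4.99011978e-01] [-4.93646961e-01  8.69662365e-01 -1.28329677e-04  1.83054664e-04]
top 115 [579.79755372  52.98273114 125.56045759] ((581.2171630859375, 51.98310089111328), (29.140626907348633, 29.405624389648438), 89.9959945678711)
top 122 [524.62014173  34.60822038 125.32141705] ((524.7150268554688, 34.671112060546875), (29.73134422302246, 29.68902587890625), 45.204490661621094)
key 0 0
scene 145 [533.91725246  28.92607542 122.22585443] ((527.8516845703125, 30.647682189941406), (31.288105010986328, 30.6453800201416), 0.10851401090621948)
scene 154 [590.83775319  46.87213267 122.19872856] ((585.0270385742188, 48.78123474121094), (30.906362533569336, 32.69265365600586), 76.35779571533203)
key 74 ((565.5421752929688, -117.91654205322266), (9.765874862670898, 49.15692138671875), 67.46353912353516)
```

View pics/c9.png

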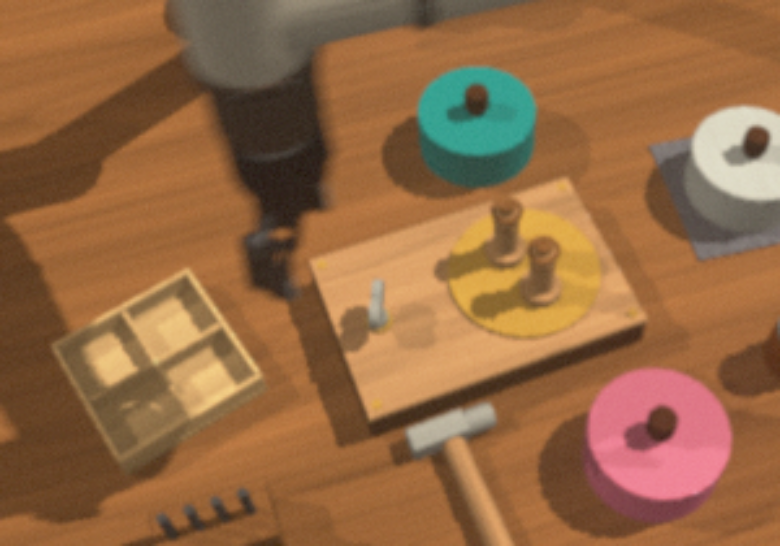

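Emit:
apply_moves:
  plan: [-1,0,0,0,7,-1,-0.005,0.02,0,14,-1,-0.01,0.04,0,21,-1,-0.015,0.06,0,28,-1,-0.02,0.07,0,35,-1,-0.022,0.07,0,42,-1,-0.022,0.07,0,49,-1,-0.022,0.07,0,56]

```text
clock: 20.7
position: [563.4, -109.5, 188.4]
ee_rot: [0.845, -0.536, 0.0, -0.0]
contact_force: [0.5, -0.6, 0.1]
gripper_width: 86.0
```

Emit:
apply_moves:
  plan: [-1,0,0,0,7,-1,0,0,0,14,-1,0,0,-0.02,21,-1,0,0,-0.04,28,-1,0,0,-0.05,35,-1,0,0,-0.05,42,-1,0,0,-0.05,42,-1,0,0,-0.05,42]

```text
clock: 21.37
position: [563.8, -110.3, 138.4]
ee_rot: [0.979, -0.202, 0.0, -0.0]
contact_force: [-0.3, -0.1, 0.8]
gripper_width: 85.8
```

```bash
cat > st.py <<'E'
from h import *
s=arm.read_state();q=s["ee_rot"];print(s["clock"],s["position"].round(1),"psi",np.degrees(np.arctan2(2*q[1]**2-1,2*q[0]*q[1]))%360,s["joints"][[0,5]],s["gripper_width"],s["contact_force"].round(1),s["wrist_torque"].round(2))
E
python3 st.py;python3 st.py
```

```text
21.3667 [ 563.8 -110.3  138.4] psi 246.68449995691958 [0.08878256 1.07501528] 85.7544896826652 [-0.3 -0.1  0.8] [ 0.03 -0.03  0.01]
21.3667 [ 563.8 -110.3  138.4] psi 246.68449995691958 [0.08878256 1.07501528] 85.7544896826652 [-0.3 -0.1  0.8] [ 0.03 -0.03  0.01]
```

Emit:
apply_moves:
  plan: [-1,-0.001,-0.006,-0.02,0.5,-1,-0.001,-0.006,-0.05,0.5,-1,-0.001,-0.006,-0.08,0.5,-1,-0.001,-0.006,-0.095,0.5,-1,-0.001,-0.006,-0.105,0.5,-1,-0.001,-0.006,-0.105,0.5,-0.3,-0.001,-0.006,-0.105,0.5,-0.3,-0.001,-0.006,-0.105,0.5]

```text
clock: 22.03
position: [564.0, -117.0, 34.7]
ee_rot: [0.98, -0.197, 0.002, -0.0]
contact_force: [0.9, -0.1, -0.1]
gripper_width: 63.7
```

```bash
python3 st.py
python3 - <<'E'
from h import *
d=cap("scene","s10");b=d["color"]
cv2.imwrite("pics/c10.png",cv2.cvtColor(cv2.resize(b[100:250,160:360],None,fx=4,fy=4),4))
E
```

```text
22.0333 [ 564.  -117.    34.7] psi 247.29834421538706 [0.07673133 1.0974273 ] 63.69050017098951 [ 0.9 -0.1 -0.1] [-0.01 -0.01 -0.01]
```

View pics/c10.png

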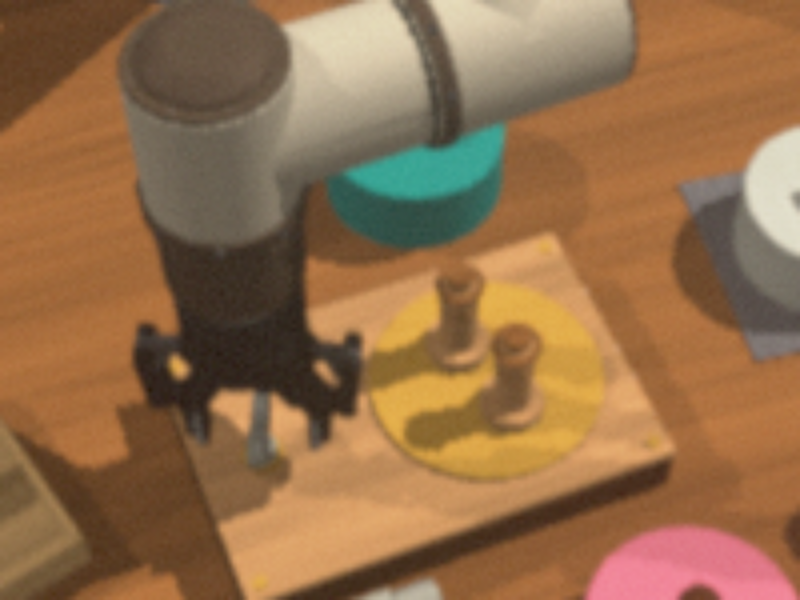

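Emit:
apply_moves:
  plan: [0.5,-0.001,0,-0.001,0,1,-0.001,0,-0.001,0,1,-0.001,0,-0.001,0,1,-0.001,0,-0.001,0,1,-0.001,0,-0.001,0,1,-0.001,0,-0.001,0,1,-0.001,0,-0.001,0]

```text
clock: 22.67
position: [561.7, -117.2, 32.7]
ee_rot: [0.98, -0.197, 0.0, 0.0]
contact_force: [-2.3, -0.2, 5.0]
gripper_width: 9.1
```

```bash
python3 st.py
```

```text
22.6667 [ 561.7 -117.2   32.7] psi 247.32904954130294 [0.07661874 1.09825835] 9.06618581716617 [-2.3 -0.2  5. ] [0.11 0.41 0.11]
```

Gripped (9 mm). Turn clockwise a little, check torque.

Emit:
apply_moves:
  plan: [1,0,0,0,-4,1,0,0,0,-8,1,0,0,0,-12,1,0,0,0,-16,1,0,0,0,-20,1,0,0,0,-24,1,0,0,0,-28,1,0,0,0,-28]

```text
clock: 23.33
position: [561.5, -117.5, 32.7]
ee_rot: [0.903, -0.429, 0.0, 0.0]
contact_force: [-1.5, -1.6, 5.5]
gripper_width: 8.4
```

```bash
python3 st.py;  python3 - <<'E'
from h import *
d=cap("scene","s11");b=d["color"]
cv2.imwrite("pics/c11.png",cv2.cvtColor(cv2.resize(b[100:250,160:360],None,fx=4,fy=4),4))
E
```

```text
23.3333 [ 561.5 -117.5   32.7] psi 219.1673541232387 [0.076241   0.60686805] 8.449084577951465 [-1.5 -1.6  5.5] [-0.2   0.48 -0.14]
```

View pics/c11.png

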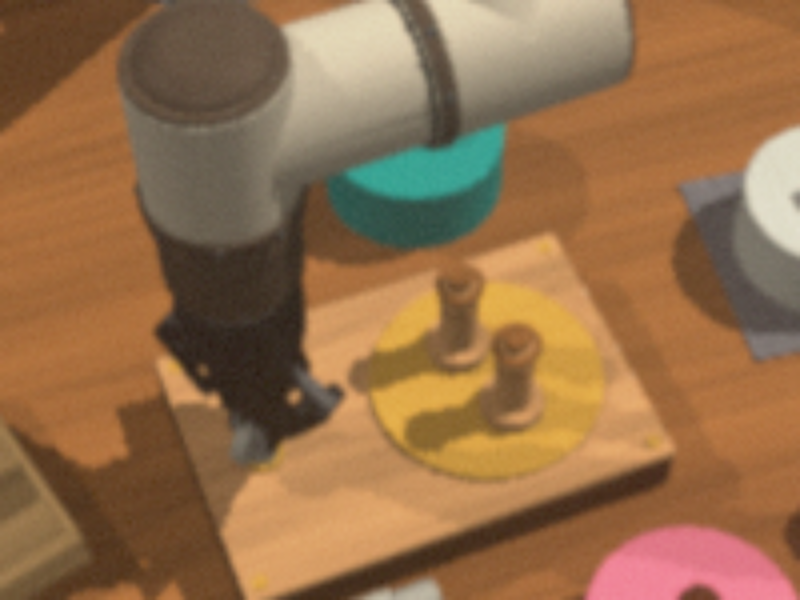

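Emit:
apply_moves:
  plan: [1,0,0,0,-6,1,0,0,0,-12,1,0,0,0,-18,1,0,0,0,-24,1,0,0,0,-30,1,0,0,0,-36,1,0,0,0,-42,1,0,0,0,-48]

```text
clock: 24.05
position: [560.8, -117.7, 32.7]
ee_rot: [-0.65, 0.76, 0.0, -0.001]
contact_force: [-2.5, -1.1, 6.0]
gripper_width: 8.8
```

Emit:
apply_moves:
  plan: [1,0,0,0,-6,1,0,0,0,-12,1,0,0,0,-18,1,0,0,0,-24,1,0,0,0,-30,1,0,0,0,-36,1,0,0,0,-42,1,0,0,0,-48]

```text
clock: 24.72
position: [560.2, -117.4, 32.7]
ee_rot: [-0.284, 0.959, 0.0, -0.001]
contact_force: [-3.7, 0.7, 7.9]
gripper_width: 8.9
```

Emit:
apply_moves:
  plan: [1,0,0,0,-6,1,0,0,0,-12,1,0,0,0,-18,1,0,0,0,-24,1,0,0,0,-30,1,0,0,0,-36,1,0,0,0,-42,1,0,0,0,-48]

```text
clock: 25.38
position: [560.1, -116.8, 32.7]
ee_rot: [0.13, 0.991, 0.0, -0.001]
contact_force: [-4.4, 3.6, 7.6]
gripper_width: 9.2
```

```bash
python3 st.py
```

```text
25.3833 [ 560.1 -116.8   32.7] psi 75.03229621374594 [ 0.07717116 -1.90861578] 9.22190160780547 [-4.4  3.6  7.6] [1.05 1.34 0.17]
```

Emit:
apply_moves:
  plan: [1,0,0,0,-6,1,0,0,0,-12,1,0,0,0,-18,1,0,0,0,-24,1,0,0,0,-30,1,0,0,0,-36,1,0,0,0,-42,1,0,0,0,-48]

```text
clock: 26.05
position: [560.6, -116.3, 32.7]
ee_rot: [0.522, 0.853, -0.0, -0.001]
contact_force: [-3.4, 5.6, 7.8]
gripper_width: 9.3
```

Emit:
apply_moves:
  plan: [1,0,0,0,-5,1,0,0,0,-10,1,0,0,0,-10,0.3,0,0,0,-10,-0.3,0,0,0,-10,-0.3,0,0,0.0,-10,-0.3,0,0,0,-10,-0.3,0,0,0,-10]

```text
clock: 26.72
position: [561.5, -117.4, 31.8]
ee_rot: [0.593, 0.805, -0.0, -0.0]
contact_force: [0.6, 0.5, -0.2]
gripper_width: 55.4
```

```bash
python3 st.py
```

```text
26.7167 [ 561.5 -117.4   31.8] psi 17.289675664445284 [ 0.07624922 -2.91610364] 55.35373436567925 [ 0.6  0.5 -0.2] [ 0.01 -0.01  0.03]
```

Emit:
apply_moves:
  plan: [-0.3,0,0,0.03,0,-0.3,0,0,0.07,0,-0.3,0,0,0.1,6,-0.3,0,0,0.1,13,-0.3,0,0,0.1,20,-0.3,0,0,0.1,27,-0.3,0,0,0.1,34,-0.3,0,0,0.1,41]

```text
clock: 27.38
position: [561.5, -117.3, 132.1]
ee_rot: [0.27, 0.963, 0.0, 0.0]
contact_force: [0.2, -0.3, 0.5]
gripper_width: 55.5
```

```bash
cat > key.py <<'E'
from h import *
d=cap("scene","k");b=d["color"];P=cloud(d);Z=P[...,2]
cv2.imwrite("pics/ck.png",cv2.cvtColor(cv2.resize(b[100:250,160:360],None,fx=4,fy=4),4))
m=(Z>70)&(Z<98)&(abs(P[...,1]+116)<35)&(abs(P[...,0]-562)<35);q=P[m];print("key",len(q),cv2.minAreaRect(q[:,:2].astype(np.float32)) if len(q)>4 else 0)
E
python3 key.py;python3 st.py
```

```text
key 144 ((564.370849609375, -117.74339294433594), (12.750450134277344, 52.51026153564453), 15.024184226989746)
27.4333 [ 561.4 -117.3  132. ] psi 58.857361749803836 [ 0.07632385 -2.19065617] 55.688372665214025 [ 0.8  0.1 -1.3] [ 0.02 -0.01  0.01]
```

View pics/ck.png

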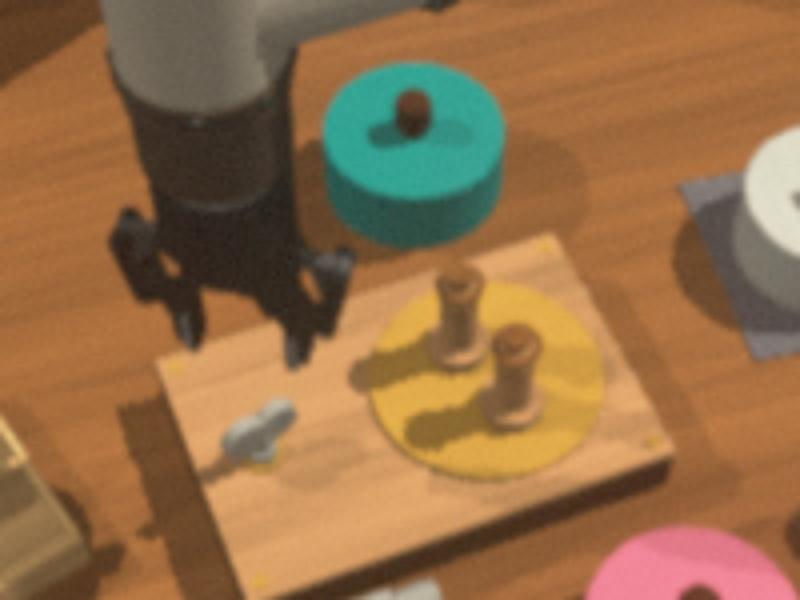

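Emit:
apply_moves:
  plan: [-0.3,0,0,0,7,-0.3,0,0,0,14,-0.3,0,0,0,21,-0.3,0,0,0,28,-0.3,0,0,0,35,-0.3,0,0,0,42,-0.3,0,0,0,49,-0.3,0,0,0,56]

```text
clock: 28.1
position: [561.5, -117.3, 131.9]
ee_rot: [-0.212, 0.977, 0.0, -0.0]
contact_force: [-0.1, -0.1, 0.2]
gripper_width: 55.5
```

Emit:
apply_moves:
  plan: [-0.3,0,0,0,7,-0.3,0,0,0,14,-0.3,0,0,0,21,-0.3,0,0,0,28,-0.3,0,0,0,35,-0.3,0,0,0,42,-0.3,0,0,0,49,-0.3,0,0,0,56]

```text
clock: 28.77
position: [561.5, -117.3, 131.9]
ee_rot: [-0.646, 0.763, 0.0, -0.0]
contact_force: [0.1, 0.7, 0.1]
gripper_width: 55.5
```

Emit:
apply_moves:
  plan: [-0.3,0,0,0,7,-0.3,0,0,0,14,-0.3,0,0,0,21,-0.3,0,0,0,26,-0.3,0,0,0,26]

```text
clock: 29.18
position: [561.4, -117.3, 131.9]
ee_rot: [0.8, -0.6, -0.0, 0.0]
contact_force: [-0.7, -0.1, 0.5]
gripper_width: 55.6
```

```bash
python3 key.py;python3 st.py
```

```text
key 142 ((564.5990600585938, -117.54200744628906), (12.95045280456543, 52.9321403503418), 14.194308280944824)
29.2333 [ 561.5 -117.3  132. ] psi 196.08743971132094 [0.07640268 0.20439231] 55.47221202367129 [ 1.1 -0.1  0. ] [-0.04  0.03 -0.  ]
```

Emit:
apply_moves:
  plan: [-0.3,-0.001,0,-0.03,0,-0.3,-0.001,0,-0.065,0,-0.3,-0.001,0,-0.09,0,-0.3,-0.001,0,-0.099,0,-0.3,-0.001,0,-0.099,0,0.5,-0.001,0,-0.099,0,1,-0.001,0,-0.099,0,1,-0.001,0,-0.099,0]

```text
clock: 29.9
position: [562.1, -117.2, 35.0]
ee_rot: [0.8, -0.6, 0.002, -0.001]
contact_force: [-0.7, -0.3, 0.1]
gripper_width: 19.6
```

Emit:
apply_moves:
  plan: [1,0,0,0,0,1,0,0,0,0,1,0,0,0,0,1,0,0,0,0]

```text
clock: 30.23
position: [561.2, -117.3, 34.9]
ee_rot: [0.8, -0.599, 0.001, -0.0]
contact_force: [-2.6, -0.4, 5.7]
gripper_width: 8.9
```

```bash
python3 st.py
```

```text
30.2333 [ 561.2 -117.3   34.9] psi 196.34457867955717 [0.0767092  0.20793394] 8.945214112488072 [-2.6 -0.4  5.7] [0.08 0.63 0.09]
```

Wind 180° more (196 → 16).

Emit:
apply_moves:
  plan: [1,0,0,0,-6,1,0,0,0,-12,1,0,0,0,-18,1,0,0,0,-24,1,0,0,0,-30,1,0,0,0,-36,1,0,0,0,-42,1,0,0,0,-48]

```text
clock: 30.9
position: [560.8, -117.3, 34.9]
ee_rot: [-0.485, 0.874, -0.001, 0.0]
contact_force: [-2.2, -0.1, 6.9]
gripper_width: 8.9
```

Emit:
apply_moves:
  plan: [1,0,0,0,-6,1,0,0,0,-12,1,0,0,0,-18,1,0,0,0,-24,1,0,0,0,-30,1,0,0,0,-36,1,0,0,0,-42,1,0,0,0,-48]

```text
clock: 31.57
position: [560.6, -117.1, 34.9]
ee_rot: [-0.088, 0.996, -0.0, 0.0]
contact_force: [-3.0, 2.6, 8.4]
gripper_width: 8.6
```

Emit:
apply_moves:
  plan: [1,0,0,0,-6,1,0,0,0,-12,1,0,0,0,-18,1,0,0,0,-24,1,0,0,0,-30,1,0,0,0,-36,1,0,0,0,-42,1,0,0,0,-48]

```text
clock: 32.23
position: [560.7, -116.7, 34.9]
ee_rot: [0.325, 0.946, 0.0, 0.0]
contact_force: [-2.8, 3.0, 8.2]
gripper_width: 8.8
```

Emit:
apply_moves:
  plan: [1,0,0,0,-6,1,0,0,0,-12,1,0,0,0,-18,1,0,0,0,-24,1,0,0,0,-30,1,0,0,0,-35,1,0,0,0,-35]

```text
clock: 32.82
position: [560.9, -116.5, 34.9]
ee_rot: [0.594, 0.805, 0.001, 0.0]
contact_force: [-3.3, 3.4, 8.9]
gripper_width: 8.9
```

```bash
python3 st.py
```

```text
32.8167 [ 560.9 -116.5   34.9] psi 17.159711844978712 [ 0.07765203 -2.91941723] 8.90036500589054 [-3.3  3.4  8.9] [ 0.96  0.89 -0.  ]
```

Emit:
apply_moves:
  plan: [0.3,0,0,0,0,-0.3,0,0,0,0,-0.3,0,0,0,0,-0.3,0,0,0,0,-0.3,0,0,0.03,0,-0.3,0,0,0.07,0,-0.3,0,0,0.095,0,-0.3,0,0,0.095,7]

```text
clock: 33.48
position: [564.8, -117.7, 134.6]
ee_rot: [0.541, 0.841, 0.003, 0.006]
contact_force: [1.3, -0.4, 0.2]
gripper_width: 55.8
```

Emit:
apply_moves:
  plan: [-0.3,0,0,0,7,-0.3,0,0,0,14,-0.3,0,0,0,21,-0.3,0,0,0,28,-0.3,0,0,0,35,-0.3,0,0,0,42,-0.3,0,0,0,49,-0.3,0,0,0,56]

```text
clock: 34.15
position: [560.4, -117.3, 127.8]
ee_rot: [0.082, 0.997, -0.0, -0.0]
contact_force: [-0.5, -0.3, -0.6]
gripper_width: 55.5
```

```bash
python3 key.py;python3 st.py
```

```text
key 137 ((563.9549560546875, -117.61211395263672), (13.464009284973145, 53.368865966796875), 14.135133743286133)
34.2 [ 560.4 -117.3  127.8] psi 80.85514618216902 [ 0.07646715 -1.80685913] 55.29678997876192 [-0.6 -0.  -1.3] [-0.05  0.01 -0.03]
```

Emit:
apply_moves:
  plan: [-0.3,0,0,0,7,-0.3,0,0,0,14,-0.3,0,0,0,21,-0.3,0,0,0,28,-0.3,0,0,0,35,-0.3,0,0,0,42,-0.3,0,0,0,49,-0.3,0,0,0,56]

```text
clock: 34.87
position: [560.5, -117.3, 127.9]
ee_rot: [-0.395, 0.919, 0.0, -0.0]
contact_force: [0.4, 1.2, 0.0]
gripper_width: 55.2
```

Emit:
apply_moves:
  plan: [-0.3,0,0,0,7,-0.3,0,0,0,14,-0.3,0,0,0,21,-0.3,0,0,0,28,-0.3,0,0,0,35,-0.3,0,0,0,42,-0.3,0,0,0,49,-0.3,0,0,0,56]

```text
clock: 35.53
position: [560.4, -117.3, 127.9]
ee_rot: [0.78, -0.626, -0.0, 0.0]
contact_force: [1.1, -0.2, -0.3]
gripper_width: 55.6
```

```bash
python3 key.py;python3 st.py
```

```text
key 141 ((564.413330078125, -117.875732421875), (11.454747200012207, 53.4107780456543), 17.720260620117188)
35.5833 [ 560.5 -117.3  127.9] psi 192.7153993574064 [0.07651901 0.14541078] 55.717284260922625 [-1.1  0.1 -0.9] [-0.02  0.02 -0.01]
```

View pics/ck.png

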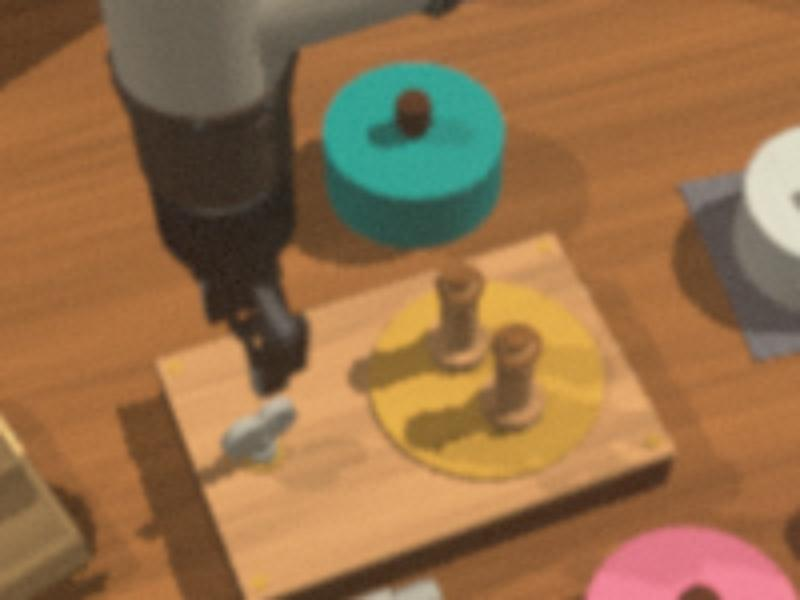

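Key held at ~16°. Turn 3° more, descend, grip.

Emit:
apply_moves:
  plan: [-0.3,0,0,-0.03,3,-0.3,0,0,-0.065,3,-0.3,0,0,-0.085,3,-0.3,0,0,-0.095,3,-0.3,0,0,-0.095,3,0.5,0,0,-0.095,3,1,0,0,-0.095,3,1,0,0,-0.095,3]

```text
clock: 36.25
position: [562.0, -117.2, 34.9]
ee_rot: [0.795, -0.607, 0.001, -0.001]
contact_force: [0.7, 0.3, -0.8]
gripper_width: 19.5
```

Emit:
apply_moves:
  plan: [1,0,0,0,0,1,0,0,0,0,1,0,0,0,0,1,0,0,0,0]

```text
clock: 36.58
position: [561.1, -117.3, 34.8]
ee_rot: [0.795, -0.606, 0.001, -0.0]
contact_force: [-2.6, 0.2, 5.3]
gripper_width: 9.2
```

Emit:
apply_moves:
  plan: [1,0,0,0,-6,1,0,0,0,-12,1,0,0,0,-18,1,0,0,0,-24,1,0,0,0,-30,1,0,0,0,-36,1,0,0,0,-42,1,0,0,0,-48]

```text
clock: 37.25
position: [560.8, -117.3, 34.8]
ee_rot: [-0.478, 0.878, -0.001, 0.0]
contact_force: [-3.0, 1.0, 6.8]
gripper_width: 8.6
```

Emit:
apply_moves:
  plan: [1,0,0,0,-6,1,0,0,0,-12,1,0,0,0,-18,1,0,0,0,-24,1,0,0,0,-30,1,0,0,0,-35,1,0,0,0,-40,1,0,0,0,-43]

```text
clock: 37.92
position: [560.6, -117.3, 35.0]
ee_rot: [-0.13, 0.992, -0.001, -0.0]
contact_force: [-4.5, 2.4, 7.3]
gripper_width: 9.3
```

```bash
python3 st.py
```

```text
37.9167 [ 560.6 -117.3   35. ] psi 104.94259262088792 [ 0.07827144 -1.39120648] 9.301496975739298 [-4.5  2.4  7.3] [0.66 1.29 3.7 ]
```

Emit:
apply_moves:
  plan: [1,0,0,0,0,1,0,0,0,0,1,0,0,0,0,0.3,0,0,0,2,-0.3,0,0,0,2,-0.3,0,0,0,2,-0.3,0,0,0,2,-0.3,0,0,0,2]

```text
clock: 38.58
position: [560.6, -117.3, 33.1]
ee_rot: [-0.141, 0.99, 0.0, 0.0]
contact_force: [-0.7, -0.4, -0.2]
gripper_width: 55.7
```

Emit:
apply_moves:
  plan: [-0.3,0,0,0.03,0,-0.3,0,0,0.07,0,-0.3,0,0,0.1,0,-0.3,0,0,0.1,0]

```text
clock: 38.92
position: [565.3, -117.8, 140.5]
ee_rot: [-0.142, 0.99, -0.002, 0.007]
contact_force: [-0.5, -0.0, 0.7]
gripper_width: 55.3
```

```bash
python3 key.py;python3 st.py
```

```text
key 115 ((564.3933715820312, -117.44747924804688), (52.60658645629883, 11.749136924743652), 27.537513732910156)
38.9667 [ 563.2 -117.4  137.1] psi 106.29077413352677 [ 0.07641495 -1.36328408] 55.4835220711131 [-0.4 -0.2  0.6] [0.03 0.04 0.02]
```

View pics/ck.png

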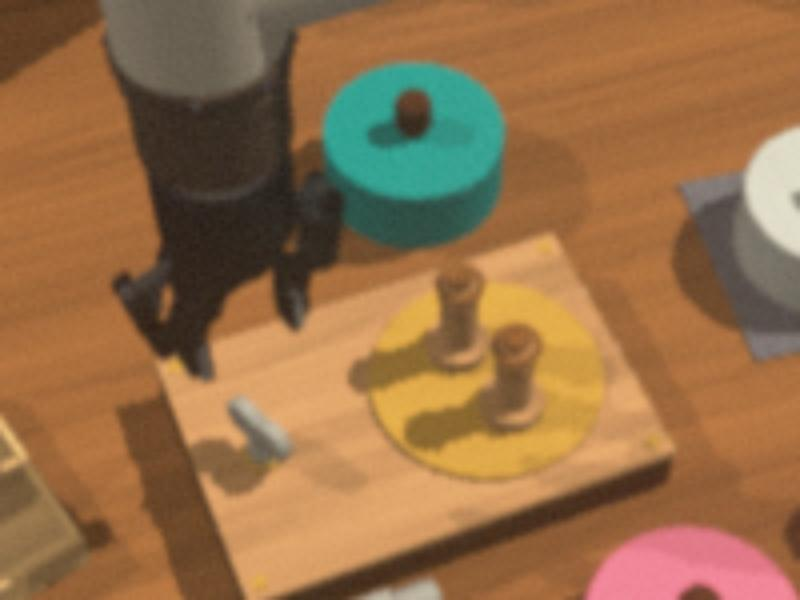

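Emit:
apply_moves:
  plan: [-0.3,0,0,0,6,-0.3,0,0,-0.03,12,-0.3,0,0,-0.065,12,-0.3,0,0,-0.09,12,-0.3,0,0,-0.099,12,0.5,0,0,-0.099,12,1,0,0,-0.099,12,1,0,0,-0.099,12]

```text
clock: 39.63
position: [561.9, -117.3, 35.5]
ee_rot: [-0.245, 0.97, -0.0, 0.001]
contact_force: [-0.0, -0.6, 0.2]
gripper_width: 19.9
```

Emit:
apply_moves:
  plan: [1,0,0,0,0,1,0,0,0,0,1,0,0,0,0,1,0,0,0,0]

```text
clock: 39.97
position: [561.6, -116.7, 35.9]
ee_rot: [-0.245, 0.97, -0.0, 0.002]
contact_force: [-1.5, 4.2, 5.6]
gripper_width: 8.9
```

```bash
python3 st.py
```

```text
39.9667 [ 561.6 -116.7   35.9] psi 118.33284791746367 [ 0.07735656 -1.15355936] 8.86450658478631 [-1.5  4.2  5.6] [ 1.25  0.51 -0.06]
```

Emit:
apply_moves:
  plan: [1,0,0,0,-2,1,0,0,0,-3,1,0,0,0,-3,1,0,0,0,-3]

```text
clock: 40.3
position: [561.6, -116.8, 35.9]
ee_rot: [-0.221, 0.975, -0.001, 0.001]
contact_force: [-2.4, 3.4, 6.2]
gripper_width: 8.6
```

```bash
python3 st.py
```

```text
40.3 [ 561.6 -116.8   35.9] psi 115.58062339246817 [ 0.07776955 -1.20295951] 8.604738405265389 [-2.4  3.4  6.2] [1.21 0.51 0.89]
```

Emit:
apply_moves:
  plan: [1,0,0,0,-2,1,0,0,0,-3,1,0,0,0,-3,1,0,0,0,-3]

```text
clock: 40.63
position: [561.6, -116.8, 35.9]
ee_rot: [-0.198, 0.98, -0.001, 0.001]
contact_force: [-2.1, 4.0, 6.0]
gripper_width: 8.8
```

```bash
python3 st.py
```

```text
40.6333 [ 561.6 -116.8   35.9] psi 112.7938879689606 [ 0.07813477 -1.25270886] 8.759243946106473 [-2.1  4.   6. ] [1.21 0.61 1.65]
```

Emit:
apply_moves:
  plan: [1,0,0,0,4,0.3,0,0,0,4,-0.3,0,0,0,4,-0.3,0,0,0,4,-0.3,0,0,0,4,-0.3,0,0,0.03,4,-0.3,0,0,0.07,4,-0.3,0,0,0.11,4]

```text
clock: 41.3
position: [559.4, -117.6, 144.2]
ee_rot: [-0.227, 0.974, 0.0, -0.002]
contact_force: [0.8, 0.4, 0.2]
gripper_width: 55.3
```

Emit:
apply_moves:
  plan: [-0.3,-0.02,-0.03,0.03,0,-0.3,-0.04,-0.06,0.05,0,-0.3,-0.06,-0.09,0.05,0,-0.3,-0.07,-0.12,0.05,0,-0.3,-0.08,-0.15,0.05,0,-0.3,-0.08,-0.17,0.05,0,-0.3,-0.08,-0.17,0.05,0,-0.3,-0.08,-0.17,0.05,0]

```text
clock: 41.97
position: [479.9, -288.1, 193.7]
ee_rot: [-0.226, 0.974, 0.0, -0.0]
contact_force: [-0.3, 0.1, -0.3]
gripper_width: 55.5
```

```bash
python3 key.py;python3 st.py
python3 - <<'E'
from h import *
cap("top","t12"); cap("scene","s12")
for n in("top","scene"):
    d=arm.get_image(n);P=cloud(d);Z=P[...,2]
    m=((Z>95)&(Z<145)&(abs(P[...,1]-44)<75)&(abs(P[...,0]-555)<75)).astype(np.uint8)
    k,l,st,c=cv2.connectedComponentsWithStats(m)
    for i in range(1,k):
        q=P[l==i]
        if len(q)>8:print(n,"fig",len(q),np.nanmax(q[:,2]),cv2.minAreaRect(q[:,:2].astype(np.float32)))
    m=(Z>75)&(Z<98)&(abs(P[...,1]+116)<35)&(abs(P[...,0]-562)<35);q=P[m];print("key",len(q),cv2.minAreaRect(q[:,:2].astype(np.float32)) if len(q)>4 else 0)
    m=(Z>55)&(Z<67)&(P[...,1]>200)&(P[...,1]<500)&(P[...,0]<620); q=P[m]; print(n,"cover",cv2.minEnclosingCircle(q[:,:2].astype(np.float32)))
E
```

```text
key 120 ((564.5543212890625, -117.48611450195312), (51.679325103759766, 12.351734161376953), 26.738107681274414)
42.0167 [ 480.2 -287.3  193.7] psi 116.22277658513653 [-0.24972442 -0.86327652] 55.665041042136 [-0.1  0.2 -0.9] [0.02 0.01 0.03]
top fig 121 138.73723626795183 ((581.1362915039062, 51.918540954589844), (29.221105575561523, 29.01443862915039), 0.0400286503136158)
top fig 123 136.34977747704136 ((524.6664428710938, 34.64769744873047), (29.654945373535156, 29.667009353637695), 44.76564025878906)
key 63 ((564.0037841796875, -112.11155700683594), (45.22298812866211, 10.537896156311035), 26.919126510620117)
top cover ((498.7588806152344, 337.92071533203125), 68.49735260009766)
scene fig 146 132.85573024729328 ((528.5741577148438, 30.879287719726562), (28.58946990966797, 31.680747985839844), 69.86033630371094)
scene fig 154 134.77610223058386 ((584.6566772460938, 49.50111389160156), (30.830846786499023, 33.436317443847656), 69.76615142822266)
key 109 ((565.5047607421875, -117.49551391601562), (51.09848403930664, 11.944314002990723), 27.378217697143555)
scene cover ((501.3372497558594, 333.0406494140625), 70.28809356689453)
```

View pics/s12.png

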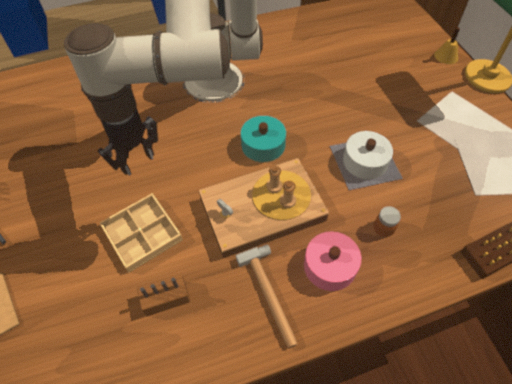

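View pics/t12.png

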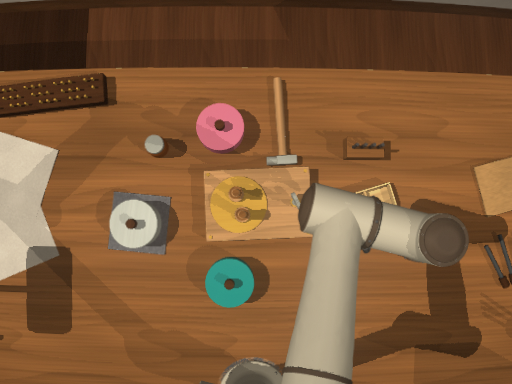

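Run:
```python
from bench import arm
print(arm.job_done())
```

```text
the job is handed in; nothing more can be done
None
```

The musical box is ready and I handed the job in at about 42 s. The hand-in gives no verdict, so the results below are my own last camera checks.

**What I did:** I lifted the aluminium cover off by its knob and set it on the felt. Then I stood both figures that were present on the stage and wound the key to its stop in three strokes. A fourth short grip on the key only confirmed the stop.

| Check | Result |
|---|---|
| Cover | Right way up, within about 2 mm of the felt's centre |
| Figures | Both upright, about 30 mm from the stage's centre, heads at full height |
| Tray | Empty |
| Key | Held against a hard stop (torque rose steeply with no further turn) |
| Hammer, jar, punch block | Look unmoved in both views |
| Arm | Clear of everything |

**What failed or disagreed:**
- **Tool height:** The fingertips sat about 33 mm higher than the reported tool position. My first grasp at the knob closed on nothing above it. I corrected for the offset after that.
- **Key angle:** I measured about 490° of winding, which alone is 8.55 rad, just under the 8.6 rad needed. The bow seems to have started about 0.44 rad wound relative to the case, and its final angle matches 9.0 rad. This rests on taking the bow as square to the case at 0 rad; I did not read the joint directly.
- **Cameras:** The two views differ by 4 to 5 mm, so I used their mean.

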